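# Unlock the cake turntable, park its lock pin and turn the cake a quarter

## Task

The quarter of the cake that faces you is piped, but the turntable is locked. Without forcing it, draw the leaning lock pin up by its red T-handle until you feel it stop, and park it: turn it clockwise so that its side arm drops fully into the notch in the side of the guide block, and let go. Then turn the plate a quarter turn, either way, without touching the cake or shifting the pots and bottles around it, and leave it standing still.

Things in the scene. Friction and masses are not known exactly. Their poses are not given: they have to be found in the camera images.
- turntable: White cake turntable, fixed to the worktop; origin on the worktop under its centre, z up. Its plate (radius 152 mm, flat top 122 mm above the worktop) turns about this z axis. The lock stands just outside the rim on the +x side. Four steel lugs, one each quarter, stick out under the rim to radius 202 mm, 75 to 105 mm above the worktop; the pin holds one.
- guide: Aluminium guide block of the lock, fixed; 40 x 40 mm, from z = 13 to 92 mm. Its z axis is the bore (18 mm wide), leaning outwards 25 degrees from vertical. Its frame is the pin's when locked: origin at the locked pin's tip, x outwards from the turntable (sloping down), y to the side; the notch is in the -y face.
- slot (a point): Foot of the upright slot, 13 mm wide, in the guide's +x face, [20, 0, 46] mm in its frame: the pin's side arm lies here when locked. The opening goes up this slot, over a sill round the corner to the -y face, and down into the side notch. The arm clears the sill only just below where the block's top plate stops it; the pin cannot come right out.
- side_notch (a point): Place of point pin_tail when parked: [0, -26, 67] mm in the guide's frame, on its -y face. The notch is 13 mm wide and cut down below the sill; its floor holds the pin raised 16 mm from locked, the arm turned 90 degrees clockwise (seen from above), from guide x to guide -y. A wall beyond the notch stops the arm.
- pin: Loose steel lock pin, about 0.3 kg, 16 mm thick, 130 mm long. Origin at its lower tip, z along the pin up to the handle, x along its side arm (10 mm round bar, axis at z = 51 mm, end 36 mm from the pin's axis). At the start it is fully home, its frame within the play of the guide's.
- pin_handle (a point): Centre of the pin's red T-handle, [0, 0, 121] mm in the pin's frame: a bar 70 mm long along the pin's x, 14 mm wide along its y and 18 mm high. Below it 20 mm of shank are free above the guide when locked.
- pin_tail (a point): Point on the axis of the pin's side arm, at [26, 0, 51] mm in the pin's frame.
- turntable_plate (a joint): Angle of the plate (rad), 0 at the start, positive anticlockwise seen from above; a quarter turn is 1.57. Turns easily and stays where it is left.
- cup: Loose open plastic cup, 108 mm wide, 105 mm high, origin under its centre. Leave it where it is.
- bottle_purple: Loose purple colour bottle, 55 mm wide, 186 mm high, origin under its centre. Leave it standing where it is.
- bottle_green: Loose green colour bottle, 55 mm wide, 186 mm high, origin under its centre. Leave it standing where it is.
- tub_m: Loose magenta tub with blue lid, 107 mm wide, 70 mm high, origin under its centre. Leave it where it is.
- cake: Round iced cake, 124 mm wide, 70 mm high (up to 82 with piped roses), origin under its centre, 132 mm above the worktop, stuck on the middle of the plate on a board 170 x 150 x 9 mm and turning with it. Not to be touched.

How it is judged:
By the outcome, as a careful person would: the job done as asked, in the order asked, and still so for the second after the job is handed in, with the robot touching nothing.
It also fails if it takes over 61 s, if anything falls off the work surface, if the arm or the gripper's body presses on something with over 40 N, if the wrist force passes 120 N, or if a joint passes its speed limit or range.

## Robot

A 6-joint arm with a two-finger parallel gripper is mounted at the origin on a cart in front of the work surface, level with it; the furniture and walls round the work are solid. World frame = base frame: x ahead of the robot, y to its left, z up, the work surface at z = 0. Lengths are in m, angles in rad, forces in N, time in s.
With the tool pointing down it reaches from about 0.325 to 0.75 m from the base axis. Payload 7.6 kg.
Tool frame: the origin (TCP) lies midway between the tips of the shut fingers; the grasp point (between the pads) lies 19 mm behind it; z points along the fingers, y is the line along which they close (so a half turn about z gives the same grasp; the last joint's range is limited). The gripper opens to 85 mm and grips with 20 to 120 N. Pads are 22 mm wide; open, the fingers measure 114 mm over their backs; the gripper's body (76 mm by 85 mm) begins 54 mm behind the grasp point. The pads swing forward as they close: fully open they stand 13 mm farther back than shut.
Start: joints at [1.197, 0.052, 1.401, -0, 1.689, -0.07], TCP at [0.157, 0.501, 0.231] pointing down, gripper open.
Joint ranges: [-2.9, 2.9], [-0.91, 2.17], [0.12, 2.37], [-1.06, 4.2], [0.26, 2.73], [-2.93, 2.93]. Speed limits (rad/s): [2.57, 2.57, 3.01, 3.14, 3.14, 3.14].

## Interface

Orientations are given as a unit quaternion [x, y, z, w].
In Python, from station import r gives the robot as it stands. Calls block until the motion is done:
- r.move_to(position, orientation): joint-space move of the TCP to a pose.
- r.move_l(position, rotation=None, v=0.15, max_force=None): straight line of the TCP; rotation=None keeps the orientation; v is the mean speed in m/s. With max_force (N) it stops when the force on the tool has changed by that much, and returns True; else False.
- r.move_j(angles): joint-space move.
- r.set_gripper(opening, f_grip=None): finger opening in m; f_grip is the grip in N (None keeps the last); returns when the fingers have stopped.
- r.sleep(seconds).
- r.ik(position, orientation): joint angles nearest the present ones, or None.
- r.state(): the state.
- r.read_camera(name): name is "side" or "top"; returns a dict with "color" (400x640x3 uint8, red, green, blue), "vertical_fov" (degrees; the focal length in pixels is half the picture's height over the tangent of half this angle, whatever the lens; pixels are square), "cx", "cy" (the principal point, pixels), "extrinsics" (4x4, takes a point from camera to world coordinates). Camera axes: x right, y down, z forward; pixel columns grow to the right and rows downward; lengths in m; the calibration is good to about 2 mm. A picture is of the moment at which its call begins. There is no depth.
A pose or a line that the arm cannot do raises r.MotionError and nothing moves.
- r.finish_job(): hands the job in; it is judged then, once.
The state is a dict: "t": time; "q": joint angles; "qvel": joint speeds; "joint_torque": joint torques, N m; "tcp_pos": TCP position; "tcp_rot": TCP orientation; "force": force on the tool from outside, world axes, zero at the start; "torque": the same for the moment, N m; "opening": finger opening in m; "grasp_force": force on a finger pad.
Only numpy, scipy, OpenCV 4.12 (cv2) and the standard library are available. Lean on these libraries where they do the work, as an engineer would, in place of code of your own. Each camera call takes 0.05 s, during which the arm holds its last target. There are 200 camera calls.

## Working session

There is one attempt and no reset: what is moved stays moved. The work goes in short steps, each a Python script; the robot and the scene stay as the last script left them, time stands still between calls to the robot, and variables do not carry over. Pictures are saved under pics/ and viewed, at most 10 in all, crops included, and the job is handed in when it is done.

```bash
mkdir -p pics; ls
python3 - <<'E'
from station import r
import cv2,numpy as np
for n in("top","side"):
    c=r.read_camera(n); cv2.imwrite(f"pics/{n}0.png",c["color"][:,:,::-1])
    np.savez(f"{n}0.npz",**c)
    print(n,c["vertical_fov"],c["cx"],c["cy"],np.round(c["extrinsics"],4).tolist())
s=r.state();print(s["tcp_rot"],s["t"],s["opening"])
E
```

```text
pics
top 51.26238685783458 318.9787719840454 199.5960600513999 [[0.0055, -0.9818, 0.1899, 0.3711], [-0.9999, -0.0029, 0.0138, 0.1581], [-0.013, -0.19, -0.9817, 1.1062], [0.0, 0.0, 0.0, 1.0]]
side 43.51372610391986 317.7122330955104 197.70261206465102 [[0.995, -0.0669, 0.0747, 0.4913], [-0.1002, -0.6487, 0.7544, -0.7412], [-0.002, -0.7581, -0.6521, 0.9315], [0.0, 0.0, 0.0, 1.0]]
[ 1.51294864e-01  9.88488429e-01 -6.81836742e-04 -1.60261676e-04] 0.1 0.0855922060883511
```

View pics/top0.png

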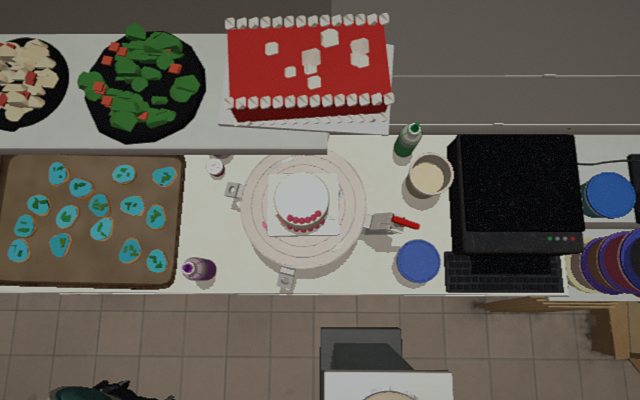

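View pics/side0.png

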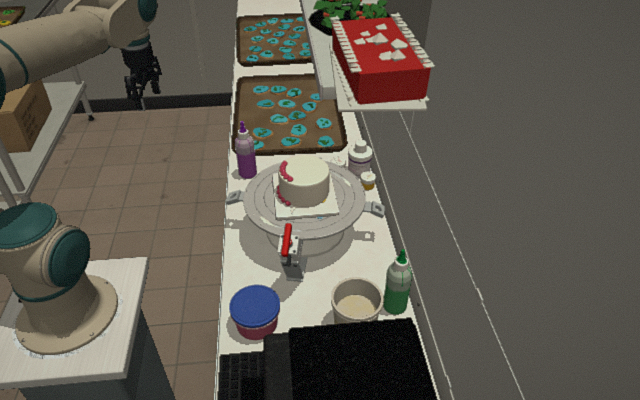

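```bash
cat > h.py <<'E'
import numpy as np,cv2
def load(n):return dict(np.load(n))
def K(c):return 200/np.tan(np.radians(float(c["vertical_fov"]))/2)
def ray(c,p):
    E=c["extrinsics"];d=E[:3,:3]@np.array([(p[0]-c["cx"])/K(c),(p[1]-c["cy"])/K(c),1]);return E[:3,3],d/np.linalg.norm(d)
def onz(c,p,z):
    o,d=ray(c,p);return o+d*(z-o[2])/d[2]
def tri(c1,p1,c2,p2):
    o1,d1=ray(c1,p1);o2,d2=ray(c2,p2)
    s=np.linalg.lstsq(np.c_[d1,-d2],o2-o1,rcond=None)[0]
    a,b=o1+s[0]*d1,o2+s[1]*d2;return (a+b)/2,np.linalg.norm(a-b)
def proj(c,P):
    E=c["extrinsics"];q=E[:3,:3].T@(np.asarray(P)-E[:3,3]);return q[:2]/q[2]*K(c)+[c["cx"],c["cy"]]
E
python3 - <<'E'
from h import *
t,s=load("top0.npz"),load("side0.npz")
R={}
for n,c,(x0,y0,x1,y1) in(("t",t,(370,200,430,245)),("s",s,(270,210,310,270))):
    im=c["color"].astype(int);m=((im[...,0]>110)&(im[...,1]<60)&(im[...,2]<60)).astype(np.uint8)
    k=np.zeros_like(m);k[y0:y1,x0:x1]=1;m*=k
    ys,xs=np.nonzero(m);rc=cv2.minAreaRect(np.c_[xs,ys].astype(np.float32))
    print(n,len(xs),xs.mean(),ys.mean(),rc);R[n]=(xs.mean(),ys.mean())
print(tri(t,R["t"],s,R["s"]))
a=cv2.resize(t["color"][140:300,220:440],None,fx=3.6,fy=3.6,interpolation=2)[:,:,::-1]
cv2.imwrite("pics/tz.png",a)
b=cv2.resize(s["color"][150:300,215:395],None,fx=4,fy=4,interpolation=2)[:,:,::-1]
cv2.imwrite("pics/sz.png",b)
E
```

```text
t 142 404.9225352112676 222.01408450704224 ((405.00006103515625, 222.0), (28.46049690246582, 5.0596442222595215), 18.43494987487793)
s 187 286.03743315508024 239.3422459893048 ((287.0480651855469, 239.13973999023438), (8.590641021728516, 30.794145584106445), 7.594643592834473)
(array([ 0.49742589, -0.01746985,  0.19930542]), np.float64(0.00043720429890606414))
```

View pics/tz.png

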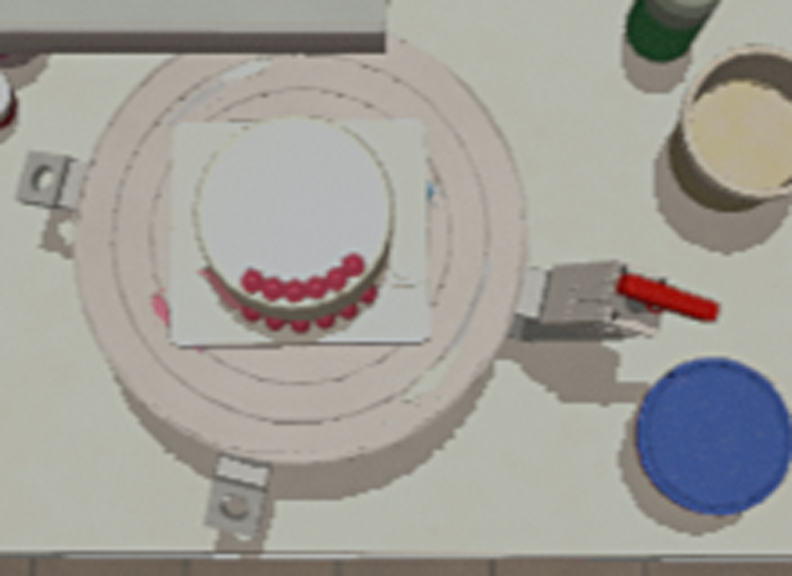

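View pics/sz.png

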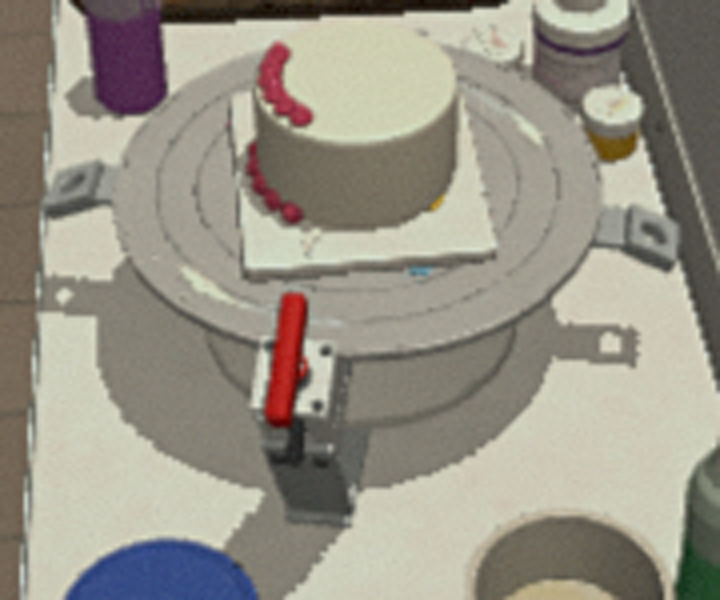

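Run:
```python
from h import *
from scipy.optimize import least_squares
t,s=load("top0.npz"),load("side0.npz")
Z=lambda p:(220+p[0]/3.6,140+p[1]/3.6)
S=lambda p:(215+p[0]/4,150+p[1]/4)
def fit(P):
    f=least_squares(lambda v:np.hypot(P[:,0]-v[0],P[:,1]-v[1])-v[2],[.5,.15,.15]);return f.x,np.abs(f.fun).max()
print(fit(np.array([onz(t,Z(p),.122)[:2] for p in[(76,225),(527,225),(105,345),(305,463),(500,340),(420,60),(480,110),(110,120)]])))
print(fit(np.array([onz(s,S(p),.122)[:2] for p in[(112,190),(601,195),(355,353),(150,265),(250,333),(550,285),(165,110),(555,115)]])))
# handle ends
M={}
for n,c,(x0,y0,x1,y1) in(("t",t,(370,200,430,245)),("s",s,(270,210,310,270))):
    im=c["color"].astype(int);m=((im[...,0]>90)&(im[...,1]<.45*im[...,0])&(im[...,2]<.45*im[...,0]))
    k=np.zeros_like(m);k[y0:y1,x0:x1]=1;ys,xs=np.nonzero(m&k);P=np.c_[xs,ys].astype(float);m0=np.median(P,0)
    l=cv2.fitLine(P.astype(np.float32),cv2.DIST_HUBER,0,.01,.01).ravel();d=l[:2];u=(P-l[2:])@d
    if n=="t" and d[0]<0 or n=="s" and d[1]<0:d=-d;u=-u
    M[n]=[l[2:]+d*(u.min()-.3),l[2:]+d*(u.max()+.3)];print(n,M[n])
a,ea=tri(t,M["t"][0],s,M["s"][0]);b,eb=tri(t,M["t"][1],s,M["s"][1])
v=b-a;print("handle",(a+b)/2,a,b,ea,eb,np.linalg.norm(v),v/np.linalg.norm(v),np.degrees(np.arctan2(v[1],v[0])))
for n,p,z in(("leftlug",(43,178),.10),("nearlug",(236,505),.10),("tublid",(714,435),.07),("cuprim",(755,125),.105)):print(n,onz(t,Z(p),z)[:2])
for n,ll in(("leftlug",(75,185)),("farlug",(655,232))):print(n,onz(s,S(ll),.1)[:2])
print("purple",tri(t,(211,264),s,(242,126)),"green",tri(t,(416,127),s,(402,256)))
print("purple base",onz(s,(247,176),0))
print("tri leftlug",tri(t,Z((236,505)),s,S((75,185))))
```

```text
(array([0.54684054, 0.20967623, 0.14932478]), np.float64(0.003044775511116954))
(array([0.55193932, 0.20609339, 0.14706609]), np.float64(0.005358065644546994))
t [array([391.11005529, 217.71643087]), array([418.69018091, 226.87328565])]
s [array([288.53939337, 222.92192579]), array([283.90945383, 254.58242355])]
handle [ 0.49720434 -0.01728648  0.20133633] [0.50477601 0.01482849 0.21420827] [ 0.48963266 -0.04940146  0.1884644 ] 0.000808873824661547 0.0032393723044306993 0.07083469398752786 [-0.21378434 -0.9067583  -0.36343589] -103.26622949217959
leftlug [0.59078007 0.38798167]
nearlug [0.37059967 0.25043288]
tublid [ 0.41923534 -0.07212527]
cuprim [ 0.62814586 -0.10069884]
leftlug [0.37371257 0.24827913]
farlug [0.733353   0.16606629]
purple (array([0.40380718, 0.39957581, 0.21265644]), np.float64(6.029124250586747e-05)) green (array([ 0.73116463, -0.05777932,  0.16607601]), np.float64(0.0041352487631538815))
purple base [0.39671666 0.45750253 0.        ]
tri leftlug (array([0.37199365, 0.25082494, 0.09769464]), np.float64(0.0028133719080063696))
```

```bash
cat >> h.py <<'E'
from scipy.spatial.transform import Rotation as Ro
C=np.array([.5505,.208]);AZ=np.radians(-103.2);H=np.array([.4972,-.0173,.1995])
e=np.array([np.cos(AZ),np.sin(AZ),0]);ZA=np.sin(np.radians(25))*e+np.array([0,0,np.cos(np.radians(25))])
YA=np.cross([0,0,1],e);XA=np.cross(YA,ZA);G=np.c_[XA,YA,ZA]   # guide axes
def toolR(th,flip=0):  # pin turned th clockwise; tool z=-pin z, tool y=+-pin y
    g=G@Ro.from_euler('z',-th).as_matrix();y=g[:,1]*(-1 if flip else 1);z=-g[:,2]
    return Ro.from_matrix(np.c_[np.cross(y,z),y,z]).as_quat()
def tcp(lift,back=0): # TCP for grasp point at handle centre raised by lift (m); back>0 = higher on handle
    return H+ZA*(lift+back-.019)
E
python3 - <<'E'
from h import *
from station import r
t,s=load("top0.npz"),load("side0.npz")
print(G.round(3).tolist())
print("purple top",onz(t,(187,267),.186),tri(t,(187,267),s,(241,126)))
print("green top",tri(t,(416,127),s,(401,254)))
print("r purple,green",)
print("block top corners in top/side", [proj(s,H+G@np.array([x,y,-.029])).round(1).tolist() for x in(-.02,.02) for y in(-.02,.02)])
print("arm end",proj(s,H+G@np.array([.036,0,-.07])),"bar ends",[proj(s,H+XA*k).round(1).tolist() for k in(-.035,.035)],[proj(t,H+XA*k).round(1).tolist() for k in(-.035,.035)])
for f in(0,1):
  for th in(0,45,90,100):
    q=r.ik(tcp(.02),toolR(np.radians(th),f));print(f,th,None if q is None else np.round(q,2))
  q=r.ik(tcp(0)+ZA*.1,toolR(0,f));print(f,"pre",q)
E
```

```text
[[-0.207, 0.974, -0.097], [-0.882, -0.228, -0.411], [-0.423, 0.0, 0.906]]
purple top [0.39799328 0.459145   0.186     ] (array([0.39729395, 0.46328878, 0.17285504]), np.float64(0.0021834767057952805))
green top (array([ 0.72899292, -0.0566019 ,  0.17117806]), np.float64(0.0037051761604723703))
r purple,green
block top corners in top/side [[279.4, 234.1], [298.1, 235.8], [276.6, 252.1], [295.5, 253.9]]
arm end [287.16040532 266.12074698] bar ends [[288.2, 223.4], [283.3, 255.6]] [[391.7, 217.7], [417.7, 226.2]]
0 0 [-0.35 -0.03  1.59  0.43  1.62 -0.11]
0 45 [-0.35 -0.03  1.59  0.43  1.62  0.68]
0 90 [-0.35 -0.03  1.59  0.43  1.62  1.46]
0 100 [-0.35 -0.03  1.59  0.43  1.62  1.64]
0 pre [-0.41982271 -0.04720426  1.4699847   0.4386818   1.78479695 -0.10917521]
1 0 None
1 45 [-0.35 -0.03  1.59  0.43  1.62 -2.46]
1 90 [-0.35 -0.03  1.59  0.43  1.62 -1.68]
1 100 [-0.35 -0.03  1.59  0.43  1.62 -1.5 ]
1 pre None
```

Run:
```python
from h import *
from station import r
s=r.state();p=s["tcp_pos"]
r.move_l([p[0],p[1],.40],v=.3)
r.move_to(tcp(.2),toolR(0))
r.set_gripper(.045,40)
r.move_l(tcp(.06),v=.25)
print(r.move_l(tcp(0),v=.06,max_force=8))
s=r.state();print(s["t"],s["tcp_pos"],tcp(0),s["force"])
c=r.read_camera("side");im=cv2.resize(c["color"][150:300,215:395],None,fx=4,fy=4,interpolation=2)[:,:,::-1]
cv2.imwrite("pics/g1.png",im)
```

```text
False
5.5667 [ 0.49924087 -0.00962604  0.1827301 ] [ 0.4990336  -0.00948241  0.18228015] [ 0.39820123  0.47976595 -0.03068349]
```

View pics/g1.png

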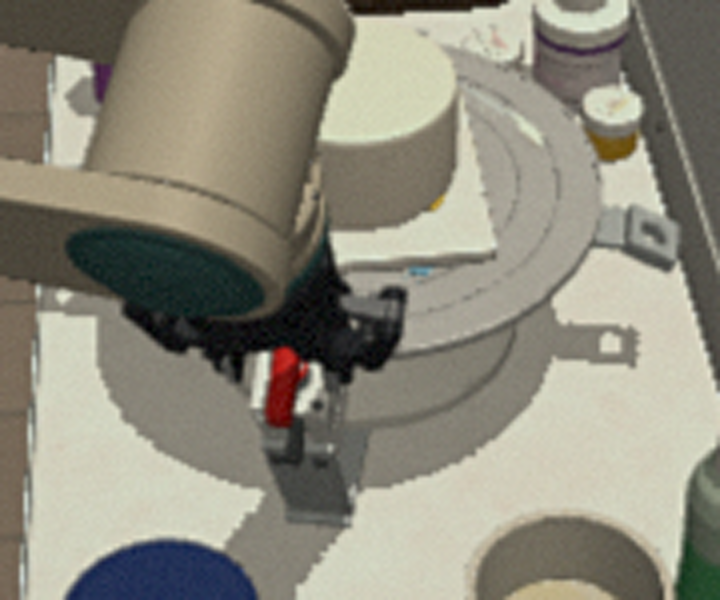

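The gripper straddles the red handle, seen at about (285,385) in the crop, with nothing touching. I'll grip it and lift until it stops.

Run:
```python
from h import *
from station import r
def rep(n):
    s=r.state();d=np.array(s["tcp_pos"])-tcp(0)
    print(n,round(s["t"],2),"pos in guide mm",(G.T@d*1e3).round(1),"F guide",(G.T@np.array(s["force"])).round(1),"T",(G.T@np.array(s["torque"])).round(2),"open",round(s["opening"],4),"grip",round(float(np.max(s["grasp_force"])),1))
r.set_gripper(0,40);rep("grip")
hit=r.move_l(tcp(.035),v=.02,max_force=12);rep(hit)
```

```text
grip 6.0 pos in guide mm [-0.2  0.5  0.4] F guide [-1.   3.5  0.7] T [ 0.56 -0.14  0.01] open 0.014 grip 39.1
True 6.53 pos in guide mm [-0.2  0.4  1.9] F guide [-1.7  2.5  0.1] T [ 0.54 -0.07  0.02] open 0.0138 grip 39.0
```

```bash
cat >> h.py <<'E'
def rep(r,n):
    s=r.state();d=np.array(s["tcp_pos"])-tcp(0)
    print(n,round(s["t"],2),"pos",(G.T@d*1e3).round(1),"F",(G.T@np.array(s["force"])).round(1),"T",(G.T@np.array(s["torque"])).round(2),"open",round(s["opening"],4))
E
python3 - <<'E'
from h import *
from station import r
for k in range(5):
    z=(ZA@(np.array(r.state()["tcp_pos"])-tcp(0)))
    hit=r.move_l(tcp(.035),v=.02,max_force=14);rep(r,hit)
    z2=(ZA@(np.array(r.state()["tcp_pos"])-tcp(0)))
    if z2-z<.0015:break
E
```

```text
True 7.83 pos [ 0.6 -0.1 28.7] F [-0.4  3.  -0.8] T [ 0.58 -0.01 -0.03] open 0.0135
True 8.05 pos [ 0.7 -0.1 28.8] F [-0.9  3.4 -1.7] T [ 0.7   0.02 -0.04] open 0.0138
```

Run:
```python
from h import *
from station import r
c=r.read_camera("side");im=cv2.resize(c["color"][190:310,240:340],None,fx=5,fy=5,interpolation=2)[:,:,::-1]
cv2.imwrite("pics/g2.png",im)
for L in(.020,.024,.028):print(L,(proj(c,H+G@np.array([.036,0,-.07+L]))-[240,190])*5, [((proj(c,H+G@np.array([x,0,L]))-[240,190])*5).round() for x in(-.035,.035)])
```

```text
0.02 [230.48032446 366.84284556] [array([236., 149.]), array([211., 312.])]
0.024 [229.39390234 364.03356873] [array([235., 145.]), array([209., 309.])]
0.028 [228.29994088 361.20479662] [array([233., 141.]), array([208., 306.])]
```

View pics/g2.png

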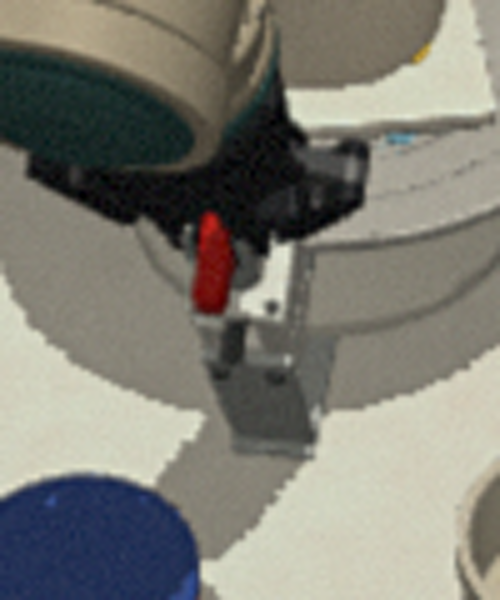

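Run:
```python
from h import *
from station import r
z=ZA@(np.array(r.state()["tcp_pos"])-tcp(0))
P=tcp(z-.0007)
for th in range(10,91,10):
    try: hit=r.move_l(P,toolR(np.radians(th)),v=.05,max_force=20)
    except r.MotionError as ex: print(ex);break
    rep(r,(th,hit))
    s=r.state();T=G.T@np.array(s["torque"])
    if hit or abs(T[2])>.8:break
```

```text
(10, False) 8.43 pos [ 0.2 -0.3 27.8] F [ 0.7  2.  -2.2] T [ 0.35 -0.35 -0.02] open 0.014
(20, False) 8.75 pos [ 0.2 -0.3 27.7] F [ 0.8  1.6 -2.7] T [ 0.22 -0.35 -0.05] open 0.0137
(30, False) 9.07 pos [ 0.1 -0.3 27.8] F [ 1.1  0.7 -4.6] T [ 0.07 -0.39  0.02] open 0.014
(40, False) 9.4 pos [ 0.  -0.2 27.9] F [ 0.6  0.1 -3.4] T [-0.08 -0.37 -0.01] open 0.0136
(50, False) 9.72 pos [-0.1 -0.2 28. ] F [-0.  -0.7 -2.8] T [-0.16 -0.15  0.  ] open 0.0138
(60, False) 10.05 pos [-0.2 -0.1 28. ] F [-1.4 -1.7 -3.6] T [-0.18  0.    0.04] open 0.0138
(70, False) 10.38 pos [-0.3 -0.1 28.1] F [-2.8 -0.4 -3.1] T [-0.18  0.16 -0.02] open 0.0136
(80, False) 10.7 pos [-0.4 -0.1 28.2] F [-2.9 -0.5 -2.6] T [-0.28  0.5   0.02] open 0.0138
(90, False) 11.03 pos [-0.5 -0.  28.2] F [-3.3 -0.8 -3.3] T [-0.19  0.8  -0.03] open 0.0138
```

Run:
```python
from h import *
from station import r
q=toolR(np.pi/2)
hit=r.move_l(tcp(.0245),q,v=.02,max_force=10);rep(r,hit)
for k in range(3):
    z=ZA@(np.array(r.state()["tcp_pos"])-tcp(0))
    hit=r.move_l(tcp(.0145),q,v=.02,max_force=10);rep(r,hit)
    z2=ZA@(np.array(r.state()["tcp_pos"])-tcp(0))
    if not hit or z-z2<.001:break
```

```text
False 11.35 pos [-0.5  0.2 24.7] F [-5.  -0.5 -0.9] T [-0.02  1.05  0.  ] open 0.0139
True 11.82 pos [-1.   0.6 16.2] F [-1.5  0.1  3.5] T [ 0.12  0.21 -0.05] open 0.0139
False 12.07 pos [-0.7  0.8 16.1] F [-5.8 -0.9  8.7] T [-0.23  0.98  0.03] open 0.0139
```

Run:
```python
from h import *
from station import r
r.set_gripper(.04); rep(r,"open")
r.move_l(tcp(.13),v=.2)
r.move_to([.36,.10,.40],toolR(np.pi/2)) if False else None
for n in("top","side"):
    c=r.read_camera(n);np.savez(f"{n}1.npz",**c)
s,t=load("side1.npz"),load("top1.npz")
a=cv2.resize(s["color"][190:310,240:340],None,fx=4.5,fy=4.5,interpolation=2)[:540,:400,::-1]
b=cv2.resize(t["color"][180:260,340:440],None,fx=4,fy=4,interpolation=2)[:,:,::-1]
o=np.zeros((540,800,3),np.uint8);o[:,:400]=a[:540,:400];o[:320,400:]=b;cv2.imwrite("pics/p1.png",o)
g=G@Ro.from_euler('z',-np.pi/2).as_matrix()
print([((proj(s,H+ZA*.016+g@np.array(v))-[240,190])*4.5).round() for v in([.035,0,0],[-.035,0,0],[.036,0,-.07])])
```

```text
open 12.45 pos [ 0.5 -0.2 14. ] F [ 0.5 -0.5 -0.2] T [ 0.04 -0.18  0.01] open 0.0402
[array([125., 202.]), array([279., 217.]), array([145., 253.])]
```

View pics/p1.png

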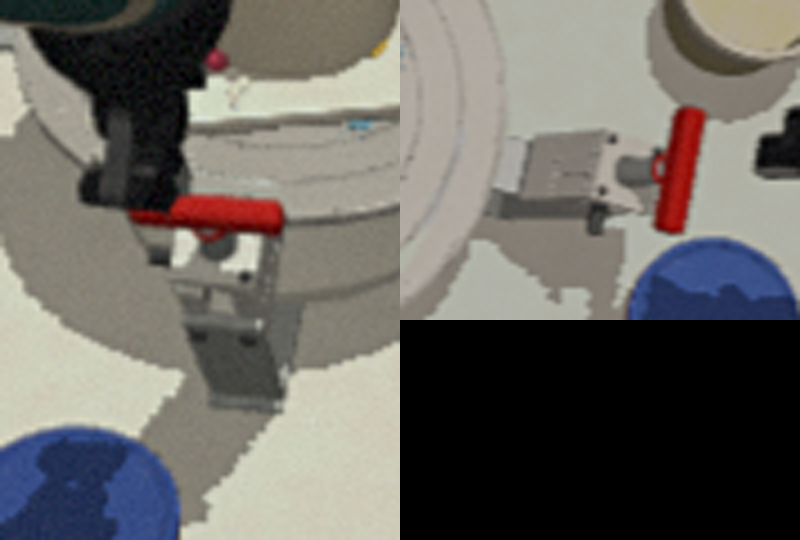

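The pin matches its predicted parked pose: the handle spans (130,212)–(283,215) and the side arm lies at the -y face. Next I'll turn the plate by its front lugs, in two grips.

```bash
cat >> h.py <<'E'
def lug(az,z,flip,rr=.185):
    a=np.radians(az);t=np.array([-np.sin(a),np.cos(a),0])*(-1 if flip else 1);d=np.array([0,0,-1.])
    return [C[0]+rr*np.cos(a),C[1]+rr*np.sin(a),z],Ro.from_matrix(np.c_[np.cross(t,d),t,d]).as_quat()
E
python3 - <<'E'
from h import *
from station import r
t=load("top0.npz")
print("small jar",onz(t,(217,167),.05),"shelf edge",[onz(t,(260,152),z).round(3).tolist() for z in(.2,.3,.4)])
for f in(0,1):
  for az in(166.8,126.8,216.8):
    for z in(.30,.073):
      q=r.ik(*lug(az,z,f));print(f,az,z,None if q is None else np.round(q,2))
E
```

```text
small jar [0.66197862 0.44154975 0.05      ] shelf edge [[0.656, 0.305, 0.2], [0.625, 0.289, 0.3], [0.593, 0.273, 0.4]]
0 166.8 0.3 [ 0.51 -0.17  1.48 -0.    1.83  2.31]
0 166.8 0.073 [ 0.51 -0.05  1.83 -0.    1.36  2.31]
0 126.8 0.3 None
0 126.8 0.073 None
0 216.8 0.3 [ 0.15 -0.27  1.56 -0.    1.85  1.08]
0 216.8 0.073 [ 0.15 -0.15  1.92 -0.    1.37  1.08]
1 166.8 0.3 [ 0.51 -0.17  1.48 -0.    1.83 -0.83]
1 166.8 0.073 [ 0.51 -0.05  1.83 -0.    1.36 -0.83]
1 126.8 0.3 [ 0.62  0.16  1.14 -0.    1.83 -0.03]
1 126.8 0.073 [ 0.62  0.27  1.48 -0.    1.39 -0.03]
1 216.8 0.3 [ 0.15 -0.27  1.56 -0.    1.85 -2.07]
1 216.8 0.073 [ 0.15 -0.15  1.92 -0.    1.37 -2.07]
```

Run:
```python
from h import *
from station import r
r.move_to(*lug(166.8,.30,1))
r.set_gripper(.065,20)
print(r.move_l(lug(166.8,.13,1)[0],v=.25))
print(r.move_l(lug(166.8,.073,1)[0],v=.08,max_force=8))
rep(r,"down");print(r.state()["tcp_pos"])
r.set_gripper(0,20);rep(r,"grip")
c=r.read_camera("side");np.savez("side2.npz",**c);cv2.imwrite("pics/l1.png",cv2.resize(c["color"][100:300,180:440],None,fx=3,fy=3)[:,:,::-1])
```

```text
False
False
down 17.31 pos [-156.8 -184.3 -193.1] F [-0.3  0.6  1.3] T [-0.03 -0.1  -0.01] open 0.065
[0.37072336 0.25044392 0.07353003]
grip 17.67 pos [-157.1 -184.3 -193. ] F [-1.8 -0.2  4.4] T [-0.19 -0.12  0.16] open 0.0358
```

View pics/l1.png

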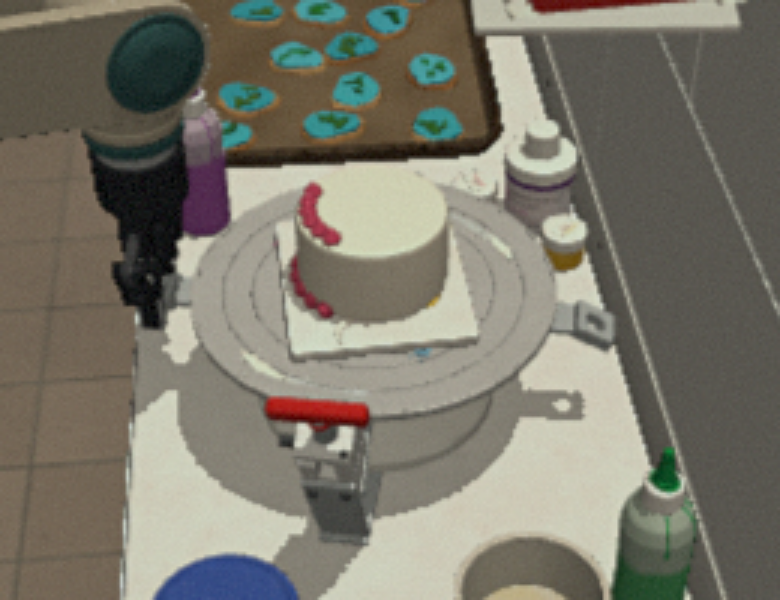

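```bash
cat > turn.py <<'E'
from h import *
from station import r
def arc(a0,a1,step=8):
    n=int(np.ceil(abs(a1-a0)/step))
    for a in np.linspace(a0,a1,n+1)[1:]:
        hit=r.move_l(*lug(a,.073,1),v=.07,max_force=25)
        if hit: rep(r,("HIT",a)); return False
    rep(r,("arc",a1)); return True
E
python3 - <<'E'
from turn import *
if arc(166.8,128.8):
    r.set_gripper(.058);r.move_l(lug(128.8,.16,1)[0],v=.2)
    r.move_l(lug(128.8,.25,1)[0],v=.3)
    c=r.read_camera("top");np.savez("top3.npz",**c);cv2.imwrite("pics/t3.png",cv2.resize(c["color"][130:300,180:440],None,fx=3,fy=3)[:,:,::-1])
    rep(r,"x")
E
```

```text
('arc', 128.8) 20.22 pos [-261.8 -146.8 -241.8] F [-8.6 -8.4  1.7] T [-1.22  1.02 -0.43] open 0.0356
x 21.64 pos [-333.  -145.7  -83.1] F [ 0.3 -0.  -1. ] T [ 0.   -0.01 -0.02] open 0.0582
```

View pics/t3.png

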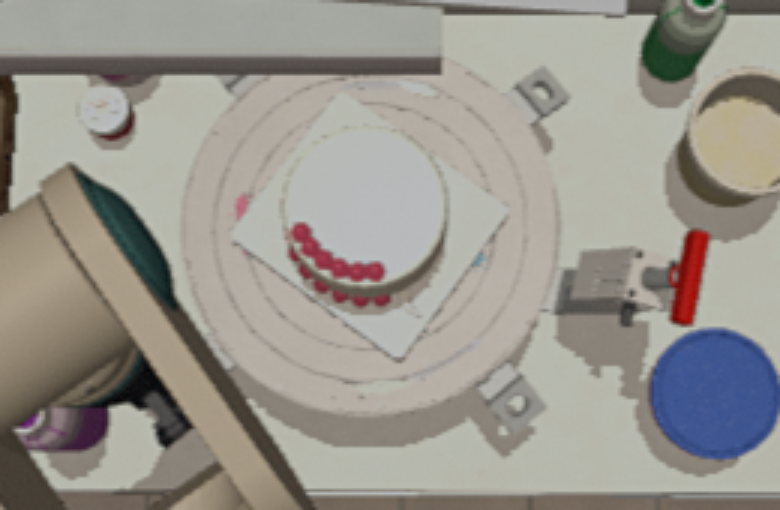

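Run:
```python
from turn import *
t=load("top3.npz");p=onz(t,(351.9,264.2),.098)[:2]-C
az=np.degrees(np.arctan2(p[1],p[0]))%360;print(az,np.hypot(*p))
assert abs(az-218.8)<4
r.move_to(*lug(218.8,.25,1))
r.move_l(lug(218.8,.13,1)[0],v=.25)
hit=r.move_l(lug(218.8,.073,1)[0],v=.08,max_force=8);rep(r,hit)
if not hit:
    r.set_gripper(0,20);rep(r,"grip")
    if arc(218.8,166.8):
        r.set_gripper(.058);r.move_l(lug(166.8,.16,1)[0],v=.15);r.move_l(lug(166.8,.30,1)[0],v=.3)
        r.move_to([.30,.35,.35],lug(166.8,.3,1)[1])
        for n in("top","side"):
            c=r.read_camera(n);np.savez(f"{n}4.npz",**c)
        a=cv2.resize(load("top4.npz")["color"][130:300,180:440],None,fx=3,fy=3)[:,:,::-1];cv2.imwrite("pics/t4.png",a)
        rep(r,"x")
```

```text
219.2149320847666 0.18238985487508824
False 24.93 pos [ -24.6 -113.1 -131.5] F [-0.6  0.4  0.4] T [ 0.02 -0.01  0.04] open 0.0578
grip 25.24 pos [ -24.7 -113.1 -131.3] F [-2.3 -0.9  5.7] T [-0.23 -0.08  0.11] open 0.0356
('arc', 166.8) 28.68 pos [-157.8 -186.8 -193.4] F [ -6.7 -13.5   9.8] T [-2.15  0.08 -0.58] open 0.0353
x 31.07 pos [-345.6 -275.4   22. ] F [ 0.2  0.7 -0.9] T [-0.03 -0.03 -0.04] open 0.0581
```

View pics/t4.png

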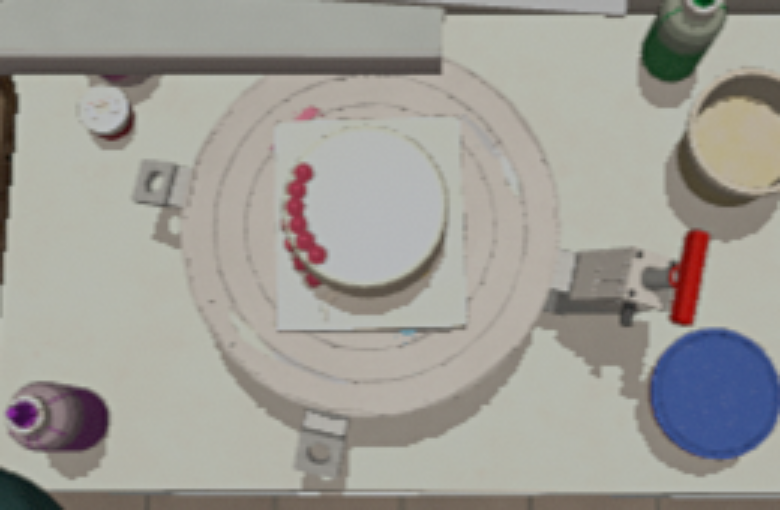

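The plate has turned a quarter clockwise: the lugs are back at (155,182) and (320,455), the piping faces left, the pin is still parked and the pots haven't moved. I'll hand the job in.

Run:
```python
from h import *
from station import r
a,b=[cv2.cvtColor(load(f)["color"],cv2.COLOR_RGB2GRAY).astype(np.float32) for f in("top0.npz","top4.npz")]
for x0,y0,x1,y1 in((222,178,245,205),(272,265,302,295)):print(cv2.phaseCorrelate(a[y0:y1,x0:x1].copy(),b[y0:y1,x0:x1].copy()))
print(r.finish_job())
```

```text
((-0.48775508720045657, 1.5125070791646014), 1.0544410752661435)
((0.8180336516951225, 0.20347065034754763), 0.9874326674143473)
the job is handed in; nothing more can be done
None
```

I parked the lock pin in the side notch and turned the plate a quarter turn clockwise, to within about 1° by the last camera check. In the last picture the cake, pots and bottles looked undisturbed, and I handed the job in at about 31 s; no verdict came back.

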